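# Run the guide shoe round the bent bar to its stop

## Task

Slide the drilled guide shoe along the bent steel bar, round the bend and on along the short leg, pushing the black stop sleeve ahead of it until the sleeve is fully home against the end post; leave the shoe there and let go. Work gently by feel: never load the shoe against the bar or the stop with more than 20 N, which a push of 8 to 10 N at its fin can already come near. Leave the other things on the bench alone.

Things in the scene. Friction and masses are not known exactly. Their poses are not given: they have to be found in the camera images.
- bar: Bent steel bar, 12 mm thick, long leg level, axis 80 mm above the bench, between two 20 mm posts (90 mm tall) on a fixed 12 mm plate. Origin on the bench under the bar where the bend begins; z up, +x along the straight long leg towards the bend; its post is at x = -155 mm. From the origin the bar turns left (to +y) on a 45 mm radius; a straight short leg then runs 125 mm to its post's axis.
- bend (a point): Point on the bar's axis halfway round the bend, 19.7 mm along +x and 4.6 mm along +y of the bar's origin. The bar is hand-bent: the turn was meant to be 52 degrees but is truly anywhere from 40 to 61, the difference made at this point, and the short leg slopes up or down by up to 3.2 degrees from the bend's end on. Both are fixed in a run, stiff, and not reported: see or feel them.
- shoe: Guide shoe, 110 to 180 g: ring 29 mm outside, 20 mm long, its 15 mm bore hanging on the 12 mm bar; grip fin on top, steel weight below (20 x 34 mm, to 30 mm under the axis). Origin: centre of the bore; x along the bore, towards the bend at the start; z up. It starts on the long leg 45 to 105 mm before the bend, slides and swings freely, cannot leave the bar. Home, it is 110.8 mm from point bend.
- fin (a point): Point to grip on the shoe's upright flat fin, 33.5 mm above the bore's axis. The fin is 10 mm thick (across the bar, the shoe's y), 22 mm long along the bar, free from 15 to 50 mm above the bore's axis. Hanging, the bore's axis is 1.5 mm under the bar's; the play all round is 1.5 mm when centred. A push at the fin loads the bore's two ends with about twice its force.
- sleeve (a joint): Black plastic stop sleeve, 26 mm outside, 14 mm long, round the short leg by its end post. Value: how far it is pushed towards the post, 0 to 12 mm; 12 mm is fully home (hard stop at the post). It starts at 0 to 5 mm, takes about 2 N to move and stays where it is left.
- screwdriver: Loose screwdriver lying on the bench beyond the bar; leave alone. Origin under its middle, x along it.
- roller: Loose black rubber-covered roller, 40 mm wide and 74 mm tall, standing on end to the left; leave alone. Origin at its foot.
- grease_jar: Loose jar, 60 mm wide, 70 mm tall, to the right; leave alone. Origin at its foot.
- parts_tray: Loose grey divided tray, 120 x 160 x 35 mm, beyond the bar to the right; leave alone. Origin under its centre.
Not all that is in view belongs to the job. Of the things like the shoe, leave any that is yellow; of the rest the smaller one is meant.

How it is judged:
By the outcome, as a careful person would: the job done as asked, in the order asked, and still so for the second after the job is handed in, with the robot touching nothing.
It also fails if it takes over 72 s, if anything falls off the work surface, if the arm or the gripper's body presses on something with over 40 N, if the wrist force passes 120 N, or if a joint passes its speed limit or range.

## Robot

A 7-joint arm with a two-finger parallel gripper is mounted at the origin on the work surface. World frame = base frame: x ahead of the robot, y to its left, z up, the work surface at z = 0. Lengths are in mm, angles in rad, forces in N, time in s.
With the tool pointing down it reaches from about 400 to 750 mm from the base axis. Payload 19.5 kg.
Tool frame: the origin (TCP) lies on the front face of the gripper's body, between the roots of the fingers; the fingertips stand 73 mm ahead of it and the grasp point (between the pads) lies manip.grip_point_offset ahead of it (manip.grip_point_offset is the distance from the TCP to the grasp point, in mm); z points along the fingers, y is the line along which they close (so a half turn about z gives the same grasp; the last joint's range is limited). The gripper opens to 85 mm and grips with 20 to 120 N. Pads are 22 mm wide; open, the fingers measure 114 mm over their backs; the gripper's body (76 mm by 85 mm) begins 54 mm behind the grasp point. The pads swing forward as they close: fully open they stand 13 mm farther back than shut.
Start: joints at [1.162, 0.707, -0.028, 1.485, 0.022, 0.951, -0.075], TCP at [206.206, -536.733, 303.868] pointing down, gripper open.
Joint ranges: [-2.71, 2.71], [-0.32, 2.16], [-1.57, 1.52], [0, 2.45], [-1.46, 4.6], [0, 2.02], [-2.83, 2.83]. Speed limits (rad/s): [1.89, 1.89, 2.57, 2.57, 3.01, 3.01, 3.01].

## Interface

Orientations are given as a unit quaternion [w, x, y, z].
In Python, from station import manip gives the robot as it stands. The module is installed in compiled form; this text tells all that it offers.
- The arm moves only by the tool jog_arm, never from a script. Its argument "plan" is a list of rows, each a list of 3 entries, a list of its own where there are three numbers: the shift along the tool's x, y, z in cm, then the turn, a rotation vector about the tool's x, y, z in rad, then the finger opening in cm, from 0 to 8.54. A call has 1 to 20 rows; each row is the pose to reach, as a shift and turn from the pose commanded when the call began, along the tool's axes at that moment; what a row does not reach only later rows make up. A row lasts 1/12 s, in which the tool goes at most 41.7 mm and 7.16 degrees, less where a joint would pass 70% of its speed; a pose out of reach is approached as far as the arm can. A call with a gripper value outside its range is refused whole. The fingers move at their own pace and stop on an object; "newtons" is the grip in N (left out, the last holds). Time passes only in rows, so rows that repeat a pose let the fingers close. It gives the time, the measured TCP pose, the force, the opening and the grip force at its end, in the units of the state.
- manip.sense(): the state, without advancing time (a new reading comes with each control period).
- manip.grab_frame(name): name is "scene" or "side" or "wrist"; returns the picture (400x640x3 uint8, red, green, blue); there is no depth.
- manip.calibration(name): a dict with "mtx" (3x3 intrinsics, pixels), "R" (3x3) and "t" (3): a world point X has camera coordinates R X + t; the wrist camera has in their place "tool_from_camera" (4x4, takes a point from camera to tool coordinates, whose origin is the TCP and whose axes are the flange's). Camera axes: x right, y down, z forward; pixel columns grow to the right and rows downward; lengths in mm; the calibration is good to about 2 mm. A picture is of the moment at which its call begins: read the wrist's pose just before it. calibration takes no time and is no camera call.
- manip.job_done(): hands the job in; it is judged then, once.
The state is a dict: "time": time; "joint_positions": joint angles; "qvel": joint speeds; "joint_torque": joint torques, N m; "tool_pos": TCP position; "tool_rot": TCP orientation; "wrist_force": force on the tool from outside, world axes, zero at the start; "wrist_torque": the same for the moment, N m; "grip_width": finger opening in mm; "grip_force": force on a finger pad.
Only numpy, scipy, OpenCV 4.12 (cv2) and the standard library are available. Lean on these libraries where they do the work, as an engineer would, in place of code of your own. Each camera call takes 0.05 s, during which the arm holds its last target. There are 200 camera calls.

## Working session

There is one attempt and no reset: what is moved stays moved. The work goes in short steps, Python scripts to look and compute and a tool call to move; the robot and the scene stay as the last step left them, time stands still between calls to the robot, and variables do not carry over. Pictures are saved under pics/ and viewed, at most 10 in all, crops included, and the job is handed in when it is done.

Besides the shell and the picture viewer there is one more tool, called after "Request:" as name(argument=value, ...), one argument or row to a line, values as JSON. jog_arm: Moves the arm, as the interface text tells. Its arguments: {"type":"object","properties":{"plan":{"type":"array"},"newtons":{"type":"number"}},"required":["plan"]}

```bash
mkdir -p pics; python3 - <<'E'
from station import manip
import cv2,numpy as np
np.set_printoptions(precision=4,suppress=True)
s=manip.sense(); print(s['time'],s['tool_pos'],s['tool_rot'],s['grip_width'],manip.grip_point_offset)
for n in("scene","side"):
    f=manip.grab_frame(n); cv2.imwrite(f'pics/{n}0.png',f[:,:,::-1]); np.save(f'pics/{n}0.npy',f)
    c=manip.calibration(n); print(n,c['mtx'],c['R'],c['t'])
a=cv2.imread('pics/scene0.png');b=cv2.imread('pics/side0.png')
print(manip.calibration('wrist'))
E
```

```text
0.0 [ 206.1671 -536.5838  303.429 ] [-0.0005  0.9832  0.1824 -0.0001] 85.01920339217044 53.900000000000006
scene [[369.2387   0.     318.5991]
 [  0.     369.2387 201.8079]
 [  0.       0.       1.    ]] [[ 0.5352  0.8446  0.016 ]
 [ 0.602  -0.3681 -0.7085]
 [-0.5925  0.3889 -0.7055]] [-285.1129 -276.6579 1453.9923]
side [[470.9055   0.     330.1335]
 [  0.     470.9055 202.0157]
 [  0.       0.       1.    ]] [[ 0.9627 -0.2703  0.0115]
 [-0.1891 -0.7028 -0.6858]
 [ 0.1935  0.6581 -0.7277]] [-569.3511  151.1673 1196.288 ]
{'mtx': array([[304.8992,   0.    , 318.3794],
       [  0.    , 304.8992, 195.6605],
       [  0.    ,   0.    ,   1.    ]]), 'tool_from_camera': array([[ -0.0005,  -0.9613,  -0.2756,  69.2472],
       [  1.    ,  -0.0007,   0.0005,  -0.9064],
       [ -0.0007,  -0.2756,   0.9613, -70.1438],
       [  0.    ,   0.    ,   0.    ,   1.    ]])}
```

View pics/scene0.png

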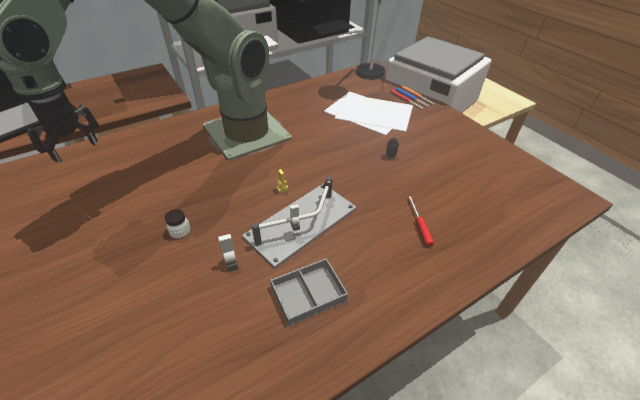

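View pics/side0.png

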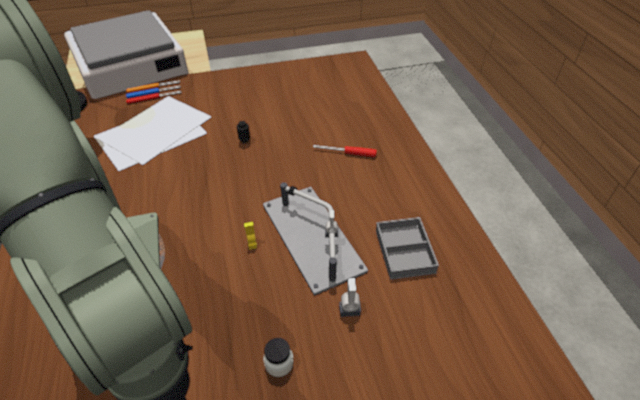

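The pictures show three shoe-like things: yellow loose at scene (282,182), a larger grey loose one at (228,252), and a smaller grey one on the bar at (294,217). The small grey one threaded on the bar fits the description, and I'll confirm it in a crop.

```bash
python3 - <<'E'
import cv2,numpy as np
a=cv2.imread('pics/scene0.png')[170:275,210:365];b=cv2.imread('pics/side0.png')[175:325,240:390]
A=cv2.resize(a,None,fx=5,fy=5,interpolation=cv2.INTER_CUBIC)
cv2.imwrite('pics/sc.png',A)
cv2.imwrite('pics/sd.png',cv2.resize(b,None,fx=4,fy=4,interpolation=cv2.INTER_CUBIC))
E
```

```text
(no output)
```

View pics/sc.png

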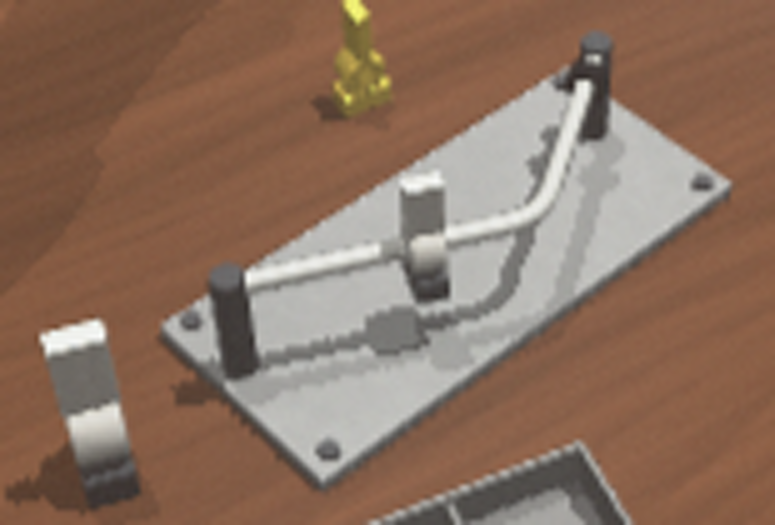

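View pics/sd.png

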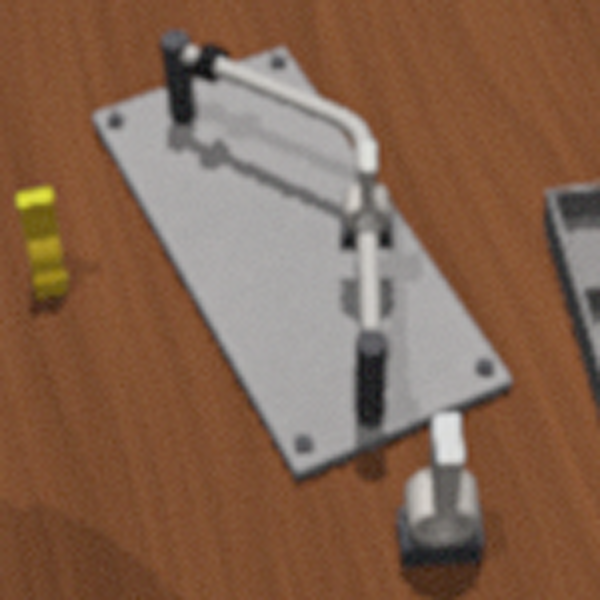

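```bash
cat > h.py <<'E'
import numpy as np
from station import manip
from scipy.spatial.transform import Rotation as Ro
np.set_printoptions(precision=4,suppress=True)
def rot(q): return Ro.from_quat([q[1],q[2],q[3],q[0]]).as_matrix()
def cam(n,pos=None,q=None):
    c=manip.calibration(n)
    if n!='wrist': return c['mtx'],c['R'],np.array(c['t'])
    T=np.eye(4);T[:3,:3]=rot(q);T[:3,3]=pos
    M=np.linalg.inv(T@c['tool_from_camera']); return c['mtx'],M[:3,:3],M[:3,3]
def ray(c,p):
    K,R,t=c; d=R.T@np.linalg.solve(K,[p[0],p[1],1]); return -R.T@t,d/np.linalg.norm(d)
def tri(*cp):
    A=np.zeros((3,3));b=np.zeros(3);L=[ray(c,p) for c,p in cp]
    for o,d in L: P=np.eye(3)-np.outer(d,d);A+=P;b+=P@o
    X=np.linalg.solve(A,b); return X,max(np.linalg.norm((np.eye(3)-np.outer(d,d))@(X-o)) for o,d in L)
def atz(c,p,z): o,d=ray(c,p); return o+d*(z-o[2])/d[2]
def proj(c,X): K,R,t=c; v=K@(R@X+t); return v[:2]/v[2]
E
python3 - <<'E'
from h import *
S,D=cam('scene'),cam('side')
for n,a,b in(('near',(255.4,224.4),(332.8,260.5)),('far',(329.2,178),(283.8,184.5)),('fintop',(294.4,206.4),(332,222)),('bend',(318,212.4),(330.5,206.3))):
    print(n,*tri((S,a),(D,b)))
E
```

```text
near [ 537.9347 -207.205    86.8301] 1.3824990132787172
far [480.0759  70.5307  84.5803] 0.2210542879276919
fintop [ 561.4904 -103.7549  112.1746] 8.988552418804726
bend [581.6476 -34.627   79.4498] 0.16351961120083133
```

The small grey shoe on the bar (scene 294,217) is the one meant; its bore is threaded on the bar, unlike the large grey and yellow ones. Next I'll move the wrist camera over the bend.

Request:
jog_arm(
  plan=[
    [[51.1,-39.9,4.3],[0,0,-0.925],8.5],
    [[51.1,-39.9,4.3],[0,0,-0.925],8.5],
    [[51.1,-39.9,4.3],[0,0,-0.925],8.5],
    [[51.1,-39.9,4.3],[0,0,-0.925],8.5],
    [[51.1,-39.9,4.3],[0,0,-0.925],8.5],
    [[51.1,-39.9,4.3],[0,0,-0.925],8.5],
    [[51.1,-39.9,4.3],[0,0,-0.925],8.5],
    [[51.1,-39.9,4.3],[0,0,-0.925],8.5],
    [[51.1,-39.9,4.3],[0,0,-0.925],8.5],
    [[51.1,-39.9,4.3],[0,0,-0.925],8.5],
    [[51.1,-39.9,4.3],[0,0,-0.925],8.5],
    [[51.1,-39.9,4.3],[0,0,-0.925],8.5],
    [[51.1,-39.9,4.3],[0,0,-0.925],8.5],
    [[51.1,-39.9,4.3],[0,0,-0.925],8.5],
    [[51.1,-39.9,4.3],[0,0,-0.925],8.5],
    [[51.1,-39.9,4.3],[0,0,-0.925],8.5],
    [[51.1,-39.9,4.3],[0,0,-0.925],8.5],
    [[51.1,-39.9,4.3],[0,0,-0.925],8.5],
    [[51.1,-39.9,4.3],[0,0,-0.925],8.5],
    [[51.1,-39.9,4.3],[0,0,-0.925],8.5],
  ],
)

```text
time: 1.77
tool_pos: [539.8, 17.8, 261.0]
tool_rot: [0.0, 0.799, 0.601, -0.0]
wrist_force: [-0.8, -0.1, -0.0]
grip_width: 85.0
grip_force: 0.0
```

```bash
python3 - <<'E'
from h import *
import cv2,json
s=manip.sense(); f=manip.grab_frame('wrist')
json.dump([list(s['tool_pos']),list(s['tool_rot'])],open('w1.json','w'))
print(s['time'],s['tool_pos'],s['tool_rot'],s['joint_positions'],s['wrist_force'])
cv2.imwrite('pics/w1.png',f[:,:,::-1])
E
```

```text
1.7667 [539.817   17.8207 260.9978] [ 0.0001  0.799   0.6013 -0.0002] [-0.0037  0.712  -0.1656  1.6694  0.1554  0.7734 -0.5217] [-0.7717 -0.0925 -0.0014]
```

View pics/w1.png

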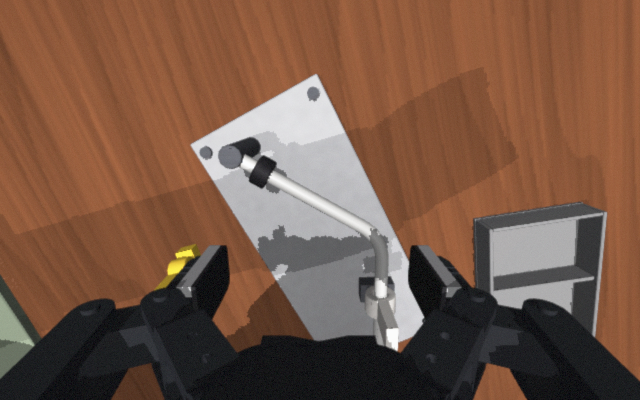

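The wrist picture shows the end post top at (230,155), sleeve (262,172), bend at about (376,238), and shoe fin at (388,330). I'll take a second wrist view, over the shoe.

Request:
jog_arm(
  plan=[
    [[-10.8,5.2,1.5],[0,0,0],8.5],
    [[-10.8,5.2,1.5],[0,0,0],8.5],
    [[-10.8,5.2,1.5],[0,0,0],8.5],
    [[-10.8,5.2,1.5],[0,0,0],8.5],
    [[-10.8,5.2,1.5],[0,0,0],8.5],
    [[-10.8,5.2,1.5],[0,0,0],8.5],
  ],
)

```text
time: 2.32
tool_pos: [560.1, -99.4, 246.0]
tool_rot: [-0.0, 0.799, 0.602, 0.0]
wrist_force: [0.2, 1.4, -0.2]
grip_width: 84.8
grip_force: 0.0
```

```bash
python3 - <<'E'
from h import *
import cv2,json
s=manip.sense(); f=manip.grab_frame('wrist')
json.dump([list(s['tool_pos']),list(s['tool_rot'])],open('w2.json','w'))
print(s['time'],s['tool_pos'],s['tool_rot'],s['qvel'])
cv2.imwrite('pics/w2.png',f[:,:,::-1])
a=cv2.imread('pics/w1.png')
A=np.full((600,800,3),0,np.uint8)
A[:,:]=cv2.resize(f[0:390,100:620,::-1],(800,600),interpolation=cv2.INTER_CUBIC)
cv2.imwrite('pics/w2c.png',A)
cv2.imwrite('pics/w1c.png',cv2.resize(a[130:355,180:480],(800,600),interpolation=cv2.INTER_CUBIC))
E
```

```text
2.3167 [560.1014 -99.3765 246.0007] [-0.0002  0.7988  0.6016  0.0001] [-0.0284 -0.0057 -0.0047  0.0023 -0.0019  0.0002 -0.0035]
```

View pics/w2c.png

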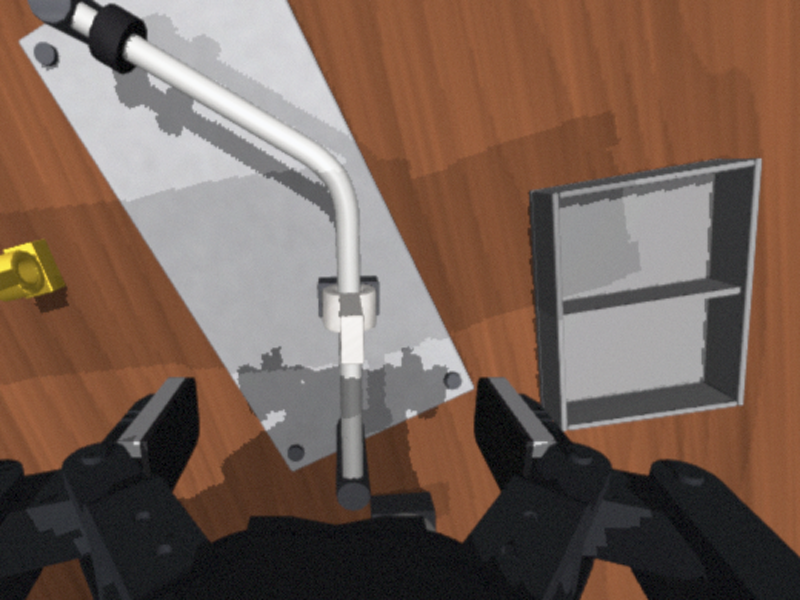

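View pics/w1c.png

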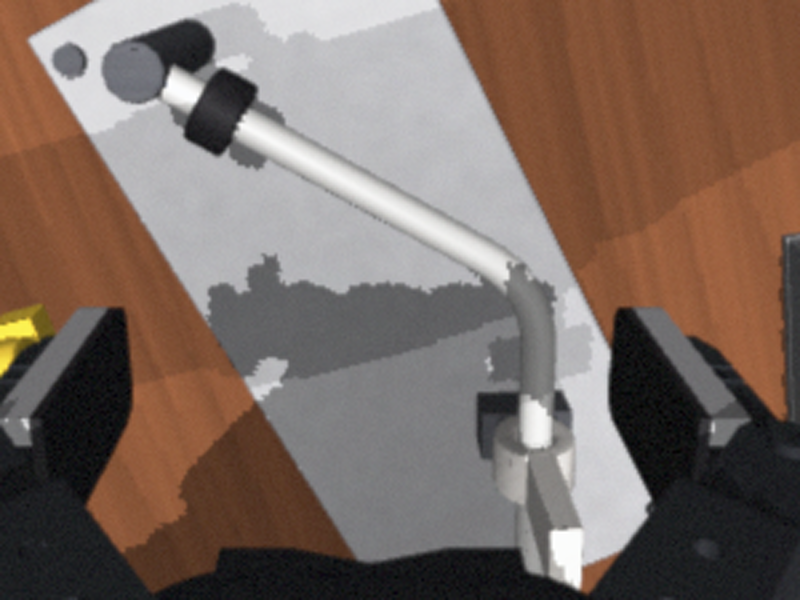

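Both views show the bar clearly: in w2c the near post top is at (353,495), fin top face centre at (352,340), bar axis at (348,250), and the sleeve at (118,38); in w1c the end post top is at (135,72), sleeve (220,111). Now I'll fit the bar model to these.

```bash
cat > fit.py <<'E'
from h import *
import cv2,json
from scipy.optimize import least_squares
from scipy.ndimage import map_coordinates
W1=cam('wrist',*json.load(open('w1.json')));W2=cam('wrist',*json.load(open('w2.json')))
def prof(img,a,b,n,h=22):
    g=cv2.GaussianBlur(cv2.cvtColor(cv2.imread(img),cv2.COLOR_BGR2GRAY).astype(float),(0,0),1.5)
    a=np.array(a,float);b=np.array(b,float);d=(b-a)/np.linalg.norm(b-a);m=np.array([-d[1],d[0]])
    u=np.arange(-h,h+.1,.5);out=[]
    for s in np.linspace(0,1,n):
        p=a+(b-a)*s;q=p+u[:,None]*m
        v=np.gradient(map_coordinates(g,[q[:,1],q[:,0]],order=1))
        i=np.argmax(v);j=np.argmin(v);out.append([*(p+m*(u[i]+u[j])/2),abs(u[i]-u[j])])
    return np.array(out)
l2=prof('pics/w2c.png',(352,395),(352,460),4);l2b=prof('pics/w2c.png',(348,265),(347,225),3)
s2=prof('pics/w2c.png',(155,62),(290,142),8,26);s1=prof('pics/w1c.png',(275,135),(470,245),8,30)
for n,x in zip('l2 l2b s2 s1'.split(),(l2,l2b,s2,s1)): print(n,x.round(1).tolist())
f2=lambda x:x[:,:2]*.65+[100,0]; f1=lambda x:x[:,:2]*.375+[180,130]
def axis(p,s):
    x0,y0,yaw,turn,slope,z=p; c,sn=np.cos(yaw),np.sin(yaw)
    R=lambda a:np.array([[np.cos(a),-np.sin(a)],[np.sin(a),np.cos(a)]])
    h=np.radians(26);mid=45*np.array([np.sin(h),1-np.cos(h)]);k=turn-2*h
    out=[]
    for t in np.atleast_1d(s):   # arclength from origin
        if t<0: q=np.array([t,0]);dz=0
        else:
            a=min(t/45,2*h); q=45*np.array([np.sin(a),1-np.cos(a)]);dz=0
            if t>90*h: r=t-90*h; q=q+r*np.cos(slope)*np.array([np.cos(2*h),np.sin(2*h)]);dz=r*np.sin(slope)
            if t>45*h: q=mid+R(k)@(q-mid)
        out.append([x0+c*q[0]-sn*q[1],y0+sn*q[0]+c*q[1],z+dz])
    return np.array(out)
def pd(c,px,line):
    L=np.array([proj(c,X) for X in line]);out=[]
    for p in px:
        i=np.argmin(np.linalg.norm(L-p,axis=1));i=min(max(i,1),len(L)-2)
        d=L[i+1]-L[i-1];d/=np.linalg.norm(d);e=p-L[i];out.append(d[0]*e[1]-d[1]*e[0])
    return out
S=np.arange(-150,165,1.);S,D=S,None
Sc,Sd=cam('scene'),cam('side')
def res(p,full=False):
    L=axis(p,S);r=[]
    r+=pd(W2,np.vstack([f2(l2),f2(l2b),f2(s2)]),L); r+=pd(W1,f1(s1),L)
    near=axis(p,-155.)[0];near[2]=90;far=axis(p,90*np.radians(26)+125)[0];far[2]=90
    for c,X,px in((W2,near,(329.5,321.8)),(Sc,near,(255.4,224.4)),(Sd,near,(332.8,260.5)),(W1,far,(230.6,157)),(Sc,far,(329.2,178)),(Sd,far,(283.8,184.5))):
        r+=list((proj(c,X)-px)*.6)
    r+=[(p[5]-80)*.5,np.degrees(p[4])*.1]
    return np.array(r)
if __name__=='__main__':
    o=least_squares(res,[581,-50,1.29,.9,0,80],loss='soft_l1');p=o.x
    print(p[:2],np.degrees(p[2:5]),p[5]);print(o.fun.round(1))
    cov=np.linalg.inv(o.jac.T@o.jac);print('sd',np.sqrt(np.diag(cov)))
    np.save('p.npy',p)
    # fin top
    a=(352*.65+100,340*.65);b=(565*.375+180,557*.375+130)
    print('fin',tri((W2,a),(W1,b)),tri((W2,a),(W1,b),(Sc,(294.4,206.4)),(Sd,(332,222))),atz(W2,a,128.5))
    q=np.radians(26)*45; print('bend',axis(p,q))
E
python3 fit.py
```

```text
l2 [[351.0, 395.0, 23.0], [354.5, 416.7, 10.0], [339.0, 438.3, 5.0], [352.0, 460.0, 19.0]]
l2b [[348.5, 265.0, 16.0], [347.5, 245.0, 16.0], [335.0, 225.3, 5.0]]
s2 [[155.9, 60.5, 20.5], [171.5, 78.2, 34.0], [194.1, 84.0, 21.0], [203.8, 111.6, 9.5], [223.6, 122.1, 7.5], [242.8, 133.8, 8.0], [262.0, 145.2, 8.0], [281.2, 156.8, 8.5]]
s1 [[271.9, 140.4, 32.5], [300.3, 155.3, 26.5], [328.3, 170.8, 27.0], [356.2, 186.3, 27.5], [384.3, 201.6, 27.5], [412.2, 217.3, 25.5], [440.2, 232.8, 27.0], [468.4, 247.8, 26.5]]
[573.3166 -63.9013] [76.448  55.4632  1.6872] 65.3110398200571
[ 0.7  2.5 -8.2 -0.3  2.4  2.3 -5.2  3.9 -0.2  4.5 -7.1 -5.9 -5.6 -5.
 -4.7 -0.8 -0.3  0.   0.3  0.7  0.9  1.2  1.7  0.6  4.3 -1.8  0.3  0.1
  0.7  0.   1.5 -0.5 -0.6  0.1 -0.3 -7.3  0.2]
sd [1.8031 1.6406 0.0134 0.0334 0.0965 7.1601]
fin (array([ 565.4494, -102.2135,  127.4409]), np.float64(0.12911629446097972)) (array([ 564.1019, -107.1859,  117.4922]), np.float64(9.534237514796207)) [ 565.3964 -101.8481  128.5   ]
bend [[573.5116 -43.6566  65.311 ]]
```

```bash
sed -i "s|^l2=.*|l2=np.array([(352,390),(352,460)]);l2b=np.array([(348.5,265),(347.5,245)])|; s|^s2=.*|s2=prof('pics/w2c.png',(155,60),(285,131),8,15);s1=prof('pics/w1c.png',(290,149.5),(470,249),8,22)|" fit.py; python3 fit.py
```

```text
l2 [[352, 390], [352, 460]]
l2b [[348.5, 265.0], [347.5, 245.0]]
s2 [[154.9, 60.2, 20.5], [173.2, 70.8, 19.5], [191.2, 82.0, 21.0], [209.6, 92.4, 19.5], [228.0, 103.0, 19.5], [246.1, 114.0, 19.5], [264.2, 125.0, 19.5], [282.4, 135.8, 19.0]]
s1 [[289.8, 149.9, 28.0], [315.5, 164.2, 28.0], [341.3, 178.1, 28.5], [367.0, 192.4, 27.5], [392.9, 206.4, 27.0], [418.7, 220.4, 26.5], [444.4, 234.6, 27.5], [470.0, 249.0, 26.0]]
[576.9444 -58.2965] [75.4488 58.5569  1.1251] 80.55391425742934
[ 0.6 -0.3 -0.1 -0.5 -0.2 -0.  -0.3  0.1  0.3  0.2  0.1  0.1  0.1  0.
  0.  -0.1 -0.1 -0.1 -0.1 -0.3  0.2  0.7 -0.5 -0.1 -0.1 -0.6 -0.6 -0.
 -0.1 -0.7  0.  -0.6  0.3  0.1]
sd [0.4974 0.7801 0.0067 0.0112 0.0426 1.7084]
fin (array([ 565.4494, -102.2135,  127.4409]), np.float64(0.12911629446097972)) (array([ 564.1019, -107.1859,  117.4922]), np.float64(9.534237514796207)) [ 565.3964 -101.8481  128.5   ]
bend [[577.4924 -38.0584  80.5539]]
```

Bar fit: origin (577,-58), yaw 75.4°, turn about 58.5°, slope about 1° (uncertain); the shoe is about 45 mm before the bend with its fin at (565.4,-102.2), top z≈128. Descending round the fin.

Request:
jog_arm(
  plan=[
    [[-0.12,0.59,2.5],[0,0,-0.026],5],
    [[-0.12,0.59,4.5],[0,0,-0.026],4],
    [[-0.12,0.59,6],[0,0,-0.026],3],
    [[-0.12,0.59,7],[0,0,-0.026],2.5],
    [[-0.12,0.59,7.5],[0,0,-0.026],2],
    [[-0.12,0.59,7.7],[0,0,-0.026],1.8],
    [[-0.12,0.59,7.7],[0,0,-0.026],1.6],
    [[-0.12,0.59,7.7],[0,0,-0.026],1.6],
    [[-0.12,0.59,7.7],[0,0,-0.026],1.6],
  ],
  newtons=20,
)

```text
time: 3.12
tool_pos: [566.0, -101.9, 169.6]
tool_rot: [0.0, 0.791, 0.612, 0.0]
wrist_force: [-0.5, -0.3, -0.8]
grip_width: 16.2
grip_force: 0.0
```

```bash
python3 - <<'E'
from h import *
import cv2
s=manip.sense(); f=manip.grab_frame('wrist')
print(s['time'],s['tool_pos'],s['tool_rot'],s['wrist_force'],s['wrist_torque'],s['grip_width'])
cv2.imwrite('pics/w3.png',cv2.resize(f[180:380,190:456,::-1],(798,600),interpolation=cv2.INTER_CUBIC))
E
```

```text
3.1167 [ 565.9609 -101.9307  169.6477] [0.0003 0.7907 0.6122 0.0004] [-0.4844 -0.293  -0.8184] [-0.0055 -0.0105 -0.0126] 16.200005130495025
```

View pics/w3.png

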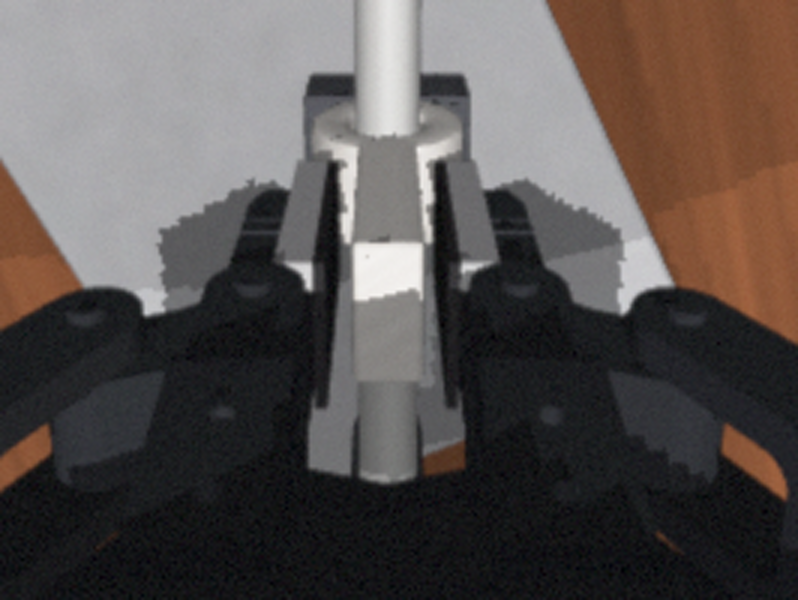

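The picture shows the fin (388,200) centred and parallel between the pads, with the bar vertical in the view. Closing.

Request:
jog_arm(
  plan=[
    [[0,0,0],[0,0,0],1.2],
    [[0,0,0],[0,0,0],0.9],
    [[0,0,0],[0,0,0],0.7],
    [[0,0,0],[0,0,0],0.7],
    [[0,0,0],[0,0,0],0.7],
    [[0,0,0],[0,0,0],0.7],
  ],
  newtons=20,
)

```text
time: 3.67
tool_pos: [565.7, -101.9, 169.3]
tool_rot: [0.0, 0.791, 0.612, 0.0]
wrist_force: [-1.8, 0.3, 6.2]
grip_width: 9.9
grip_force: 20.8
```

```bash
cat > st.py <<'E'
from h import *
s=manip.sense();q=s['tool_rot'];R=rot(q)
print('t',round(s['time'],2),'pos',np.array(s['tool_pos']),'yaw',np.degrees(np.arctan2(R[1,0],R[0,0])),'q',q,'F',np.array(s['wrist_force']),'Ftool',R.T@s['wrist_force'],'Ttool',R.T@s['wrist_torque'],s['grip_width'],s['grip_force'])
E
python3 st.py
```

```text
t 3.67 pos [ 565.7249 -101.9471  169.2681] yaw 75.49745495577339 q [0.0001 0.7907 0.6122 0.0001] F [-1.84    0.2846  6.2171] Ftool [-0.1847 -1.8514 -6.2175] Ttool [ 0.3932  0.0036 -0.0071] 9.862353526149828 20.762600004673004
```

Request:
jog_arm(
  plan=[
    [[0,0,-0.05],[0,0,0],0.7],
    [[0,0,-0.05],[0,0,0],0.7],
    [[0,0,-0.05],[0,0,0],0.7],
  ],
)

```text
time: 3.92
tool_pos: [565.7, -102.0, 169.4]
tool_rot: [-0.0, 0.791, 0.612, 0.0]
wrist_force: [0.1, -0.8, -0.1]
grip_width: 9.7
grip_force: 19.9
```

```bash
python3 st.py
```

```text
t 3.92 pos [ 565.7154 -101.9539  169.3748] yaw 75.49767087484064 q [-0.0001  0.7907  0.6122  0.    ] F [ 0.0762 -0.8159 -0.084 ] Ftool [-0.7708  0.2781  0.0839] Ttool [ 0.0177 -0.005  -0.0265] 9.686421805070331 19.889115393161774
```

Request:
jog_arm(
  plan=[
    [[0,0,-0.06],[0,0,0],0.7],
    [[0,0,-0.12],[0,0,0],0.7],
    [[0,0,-0.12],[0,0,0],0.7],
    [[0,0,-0.12],[0,0,0],0.7],
    [[0.2,0,-0.12],[0,0,0],0.7],
    [[0.4,0,-0.12],[0,0,0],0.7],
    [[0.6,0,-0.12],[0,0,0],0.7],
    [[0.8,0,-0.12],[0,0,0],0.7],
    [[1.0,0,-0.12],[0,0,0],0.7],
    [[1.2,0,-0.12],[0,0,0],0.7],
    [[1.4,0,-0.12],[0,0,0],0.7],
    [[1.5,0,-0.12],[0,0,0],0.7],
    [[1.5,0,-0.12],[0,0,0],0.7],
  ],
)

```text
time: 5.0
tool_pos: [569.5, -87.1, 170.6]
tool_rot: [-0.0, 0.791, 0.612, 0.0]
wrist_force: [0.4, -0.1, -0.9]
grip_width: 9.7
grip_force: 19.7
```

```bash
python3 st.py
```

```text
t 5.0 pos [569.5497 -87.0988 170.6085] yaw 75.520414971958 q [-0.0001  0.7906  0.6124  0.0001] F [ 0.3687 -0.1071 -0.8787] Ftool [-0.0117  0.3837  0.8787] Ttool [0.0126 0.0187 0.0695] 9.716423359866118 19.71676915884018
```

```bash
cat > plan.py <<'E'
# usage: plan.py s0 s1 step [turn_deg slope_deg z0 lat_mm]; state in cmd.json [x,y,z,yaw]
import sys,json
from fit import *
def pose(p,s,z0,lat=0):
    a=axis(p,np.linspace(s-10,s+10,41)); c=(a[20]+(a[0]+a[40])/2)/2
    d=a[40]-a[0]; yaw=np.arctan2(d[1],d[0])
    dz=((a[0]+a[40])/2+a[20])[2]/2-p[5]
    return np.array([c[0]-lat*np.sin(yaw)*-1*-1,c[1]+lat*np.cos(yaw),z0+dz,yaw])
def tool(c,w):
    x=np.array([np.cos(c[3]),np.sin(c[3])]);y=np.array([x[1],-x[0]]);d=w[:2]-c[:2]
    return [[round(float(d@x)/10,2),round(float(d@y)/10,2),round(float(c[2]-w[2])/10,2)],[0,0,round(float(c[3]-w[3]),3)],0.7]
def apply(c,r):
    x=np.array([np.cos(c[3]),np.sin(c[3])]);y=np.array([x[1],-x[0]])
    v=c[:2]+10*(r[0][0]*x+r[0][1]*y); return [*v,c[2]-10*r[0][2],c[3]-r[1][2]]
if __name__=='__main__':
    s0,s1,st=map(float,sys.argv[1:4]);o=list(map(float,sys.argv[4:]))+[None]*4
    p=np.load('p.npy')
    if o[0] is not None:p[3]=np.radians(o[0])
    if o[1] is not None:p[4]=np.radians(o[1])
    c=np.array(json.load(open('cmd.json')))
    rows=[tool(c,pose(p,s,o[2] or 170.6,o[3] or 0)) for s in np.arange(s0+st,s1+.01,st)]
    rows.append(rows[-1]);print(json.dumps(rows),len(rows))
    json.dump(apply(c,rows[-1]),open('next.json','w'))
E
python3 - <<'E'
import json,numpy as np
json.dump([569.55,-87.10,170.6,np.radians(75.5)],open('cmd.json','w'))
E
python3 plan.py -29.75 6.25 2 | tail -1
```

```text
[[[0.2, -0.01, 0.0], [0, 0, 0.001], 0.7], [[0.4, -0.01, 0.0], [0, 0, 0.001], 0.7], [[0.6, -0.01, 0.0], [0, 0, 0.001], 0.7], [[0.8, -0.01, 0.0], [0, 0, 0.001], 0.7], [[1.0, -0.01, 0.0], [0, 0, 0.001], 0.7], [[1.2, -0.01, 0.0], [0, 0, 0.001], 0.7], [[1.4, -0.01, 0.0], [0, 0, 0.001], 0.7], [[1.6, -0.01, 0.0], [0, 0, 0.001], 0.7], [[1.8, -0.01, 0.0], [0, 0, 0.001], 0.7], [[2.0, -0.01, 0.0], [0, 0, 0.001], 0.7], [[2.2, -0.01, 0.0], [0, 0, -0.002], 0.7], [[2.4, -0.01, 0.0], [0, 0, -0.009], 0.7], [[2.6, -0.02, 0.0], [0, 0, -0.021], 0.7], [[2.8, -0.02, 0.0], [0, 0, -0.037], 0.7], [[3.0, -0.03, 0.0], [0, 0, -0.057], 0.7], [[3.19, -0.05, 0.0], [0, 0, -0.082], 0.7], [[3.39, -0.07, 0.0], [0, 0, -0.112], 0.7], [[3.59, -0.1, 0.0], [0, 0, -0.146], 0.7], [[3.59, -0.1, 0.0], [0, 0, -0.146], 0.7]] 19
```

Request:
jog_arm(
  plan=[
    [[0.2,0,0],[0,0,0],0.7],
    [[0.4,-0.01,0],[0,0,0],0.7],
    [[0.6,-0.01,0],[0,0,0],0.7],
    [[0.8,-0.01,0],[0,0,0],0.7],
    [[1.0,-0.01,0],[0,0,0],0.7],
    [[1.2,-0.01,0],[0,0,0],0.7],
    [[1.4,-0.01,0],[0,0,0],0.7],
    [[1.6,-0.01,0],[0,0,0],0.7],
    [[1.8,-0.01,0],[0,0,0],0.7],
    [[2.0,-0.01,0],[0,0,0],0.7],
    [[2.2,-0.01,0],[0,0,-0.002],0.7],
    [[2.4,-0.01,0],[0,0,-0.009],0.7],
    [[2.6,-0.02,0],[0,0,-0.021],0.7],
    [[2.8,-0.02,0],[0,0,-0.037],0.7],
    [[3.0,-0.03,0],[0,0,-0.057],0.7],
    [[3.19,-0.05,0],[0,0,-0.082],0.7],
    [[3.39,-0.07,0],[0,0,-0.112],0.7],
    [[3.59,-0.1,0],[0,0,-0.146],0.7],
    [[3.59,-0.1,0],[0,0,-0.146],0.7],
  ],
)

```text
time: 6.58
tool_pos: [577.5, -52.0, 170.6]
tool_rot: [-0.0, 0.743, 0.67, 0.0]
wrist_force: [-0.2, -0.3, -1.4]
grip_width: 9.8
grip_force: 19.7
```

```bash
cp next.json cmd.json; cat cmd.json; python3 st.py; python3 plan.py 6.25 22.25 2 | tail -1
```

```text
[577.5704945051763, -52.09311970637149, 170.6, 1.4637235852557187]t 6.58 pos [577.5214 -51.9709 170.6078] yaw 84.08680379752073 q [-0.0001  0.7426  0.6697  0.0001] F [-0.1798 -0.322  -1.4315] Ftool [-0.3394 -0.1456  1.4314] Ttool [0.0017 0.0074 0.0883] 9.806347784352543 19.72001552581787
[[[0.2, -0.0, 0.0], [0, 0, -0.038], 0.7], [[0.39, -0.02, 0.0], [0, 0, -0.081], 0.7], [[0.59, -0.04, 0.0], [0, 0, -0.136], 0.7], [[0.78, -0.08, 0.0], [0, 0, -0.191], 0.7], [[0.97, -0.12, 0.0], [0, 0, -0.247], 0.7], [[1.16, -0.17, 0.0], [0, 0, -0.303], 0.7], [[1.35, -0.23, 0.0], [0, 0, -0.359], 0.7], [[1.53, -0.31, 0.0], [0, 0, -0.415], 0.7], [[1.53, -0.31, 0.0], [0, 0, -0.415], 0.7]] 9
```

Request:
jog_arm(
  plan=[
    [[0.2,0,0],[0,0,-0.038],0.7],
    [[0.39,-0.02,0],[0,0,-0.081],0.7],
    [[0.59,-0.04,0],[0,0,-0.136],0.7],
    [[0.78,-0.08,0],[0,0,-0.191],0.7],
    [[0.97,-0.12,0],[0,0,-0.247],0.7],
    [[0.97,-0.12,0],[0,0,-0.247],0.7],
  ],
)

```text
time: 7.08
tool_pos: [577.3, -42.3, 170.6]
tool_rot: [-0.0, 0.654, 0.756, 0.0]
wrist_force: [0.0, -0.4, -1.5]
grip_width: 9.7
grip_force: 19.7
```

```bash
python3 - <<'E'
import json
from plan import apply
import numpy as np
c=np.array(json.load(open('cmd.json')));n=apply(c,[[.97,-.12,0],[0,0,-.247]]);print(n);json.dump(n,open('cmd.json','w'))
E
python3 st.py; python3 plan.py 16.25 36.25 2 | tail -1
```

```text
l2 [[352, 390], [352, 460]]
l2b [[348.5, 265.0], [347.5, 245.0]]
s2 [[154.9, 60.2, 20.5], [173.2, 70.8, 19.5], [191.2, 82.0, 21.0], [209.6, 92.4, 19.5], [228.0, 103.0, 19.5], [246.1, 114.0, 19.5], [264.2, 125.0, 19.5], [282.4, 135.8, 19.0]]
s1 [[289.8, 149.9, 28.0], [315.5, 164.2, 28.0], [341.3, 178.1, 28.5], [367.0, 192.4, 27.5], [392.9, 206.4, 27.0], [418.7, 220.4, 26.5], [444.4, 234.6, 27.5], [470.0, 249.0, 26.0]]
[np.float64(577.4139888811662), np.float64(-42.32042785664793), np.float64(170.6), np.float64(1.7107235852557188)]
t 7.08 pos [577.2945 -42.3251 170.5924] yaw 98.27943878386704 q [-0.0002  0.6542  0.7563  0.0001] F [ 0.0455 -0.3749 -1.4503] Ftool [-0.3781 -0.0089  1.4502] Ttool [-0.0065  0.0018  0.0039] 9.679361120130245 19.7202068567276
[[[0.2, -0.0, 0.0], [0, 0, -0.056], 0.7], [[0.39, -0.01, 0.0], [0, 0, -0.112], 0.7], [[0.59, -0.05, 0.0], [0, 0, -0.168], 0.7], [[0.78, -0.09, 0.0], [0, 0, -0.224], 0.7], [[0.97, -0.14, 0.0], [0, 0, -0.28], 0.7], [[1.16, -0.19, 0.0], [0, 0, -0.336], 0.7], [[1.34, -0.26, 0.0], [0, 0, -0.392], 0.7], [[1.52, -0.34, -0.0], [0, 0, -0.436], 0.7], [[1.7, -0.42, -0.0], [0, 0, -0.475], 0.7], [[1.88, -0.51, -0.0], [0, 0, -0.51], 0.7], [[1.88, -0.51, -0.0], [0, 0, -0.51], 0.7]] 11
```

Force is only the shoe's weight. Continuing round the bend.

Request:
jog_arm(
  plan=[
    [[0.2,0,0],[0,0,-0.056],0.7],
    [[0.39,-0.01,0],[0,0,-0.112],0.7],
    [[0.59,-0.05,0],[0,0,-0.168],0.7],
    [[0.78,-0.09,0],[0,0,-0.224],0.7],
    [[0.97,-0.14,0],[0,0,-0.28],0.7],
    [[0.97,-0.14,0],[0,0,-0.28],0.7],
  ],
)

```text
time: 7.58
tool_pos: [574.5, -33.1, 170.6]
tool_rot: [-0.0, 0.543, 0.84, 0.0]
wrist_force: [0.5, 1.0, -1.2]
grip_width: 9.9
grip_force: 19.7
```

```bash
sed -i '/^for n,x in zip/d' fit.py; cat > adv.py <<'E'
import json,sys
from plan import apply
import numpy as np
a=list(map(float,sys.argv[1:5]))
c=np.array(json.load(open('cmd.json')));n=list(map(float,apply(c,[a[:3],[0,0,a[3]]])));print(np.round(n,3));json.dump(n,open('cmd.json','w'))
E
python3 adv.py .97 -.14 0 -.28;python3 st.py; python3 plan.py 26.25 46.25 2 | tail -1
```

```text
[574.675 -32.91  170.6     1.991]
t 7.58 pos [574.5195 -33.0699 170.5887] yaw 114.18195138894083 q [-0.0001  0.5433  0.8395  0.0001] F [ 0.5286  0.9759 -1.1863] Ftool [0.6733 0.8819 1.1865] Ttool [ 0.0291 -0.0283  0.0743] 9.863750637527769 19.726419746875763
[[[0.19, 0.0, 0.0], [0, 0, -0.056], 0.7], [[0.39, -0.01, 0.0], [0, 0, -0.112], 0.7], [[0.59, -0.04, -0.0], [0, 0, -0.156], 0.7], [[0.78, -0.07, -0.0], [0, 0, -0.195], 0.7], [[0.98, -0.11, -0.0], [0, 0, -0.23], 0.7], [[1.17, -0.16, -0.0], [0, 0, -0.26], 0.7], [[1.36, -0.21, -0.0], [0, 0, -0.286], 0.7], [[1.55, -0.27, -0.01], [0, 0, -0.307], 0.7], [[1.74, -0.33, -0.01], [0, 0, -0.324], 0.7], [[1.93, -0.39, -0.01], [0, 0, -0.336], 0.7], [[1.93, -0.39, -0.01], [0, 0, -0.336], 0.7]] 11
```

Request:
jog_arm(
  plan=[
    [[0.19,0,0],[0,0,-0.056],0.7],
    [[0.39,-0.01,0],[0,0,-0.112],0.7],
    [[0.59,-0.04,0],[0,0,-0.156],0.7],
    [[0.78,-0.07,0],[0,0,-0.195],0.7],
    [[0.98,-0.11,0],[0,0,-0.23],0.7],
    [[1.17,-0.16,0],[0,0,-0.26],0.7],
    [[1.17,-0.16,0],[0,0,-0.26],0.7],
  ],
)

```text
time: 8.17
tool_pos: [568.2, -23.0, 170.6]
tool_rot: [-0.0, 0.43, 0.903, 0.0]
wrist_force: [-0.5, 0.0, -1.8]
grip_width: 9.5
grip_force: 19.7
```

```bash
python3 adv.py 1.17 -.16 0 -.26;python3 st.py; python3 plan.py 38.25 54.25 2 | tail -1
```

```text
[568.444 -22.879 170.6     2.251]
t 8.17 pos [568.1752 -22.9519 170.6039] yaw 129.05505465140743 q [-0.0001  0.4301  0.9028  0.0001] F [-0.5262  0.0147 -1.7548] Ftool [ 0.3424 -0.3994  1.7549] Ttool [ 0.0333  0.035  -0.0056] 9.48877505410601 19.722962379455566
[[[0.2, 0.0, -0.0], [0, 0, -0.026], 0.7], [[0.4, -0.0, -0.01], [0, 0, -0.047], 0.7], [[0.59, -0.01, -0.01], [0, 0, -0.064], 0.7], [[0.79, -0.02, -0.01], [0, 0, -0.076], 0.7], [[0.99, -0.04, -0.02], [0, 0, -0.084], 0.7], [[1.19, -0.05, -0.02], [0, 0, -0.088], 0.7], [[1.39, -0.07, -0.02], [0, 0, -0.088], 0.7], [[1.59, -0.09, -0.03], [0, 0, -0.088], 0.7], [[1.59, -0.09, -0.03], [0, 0, -0.088], 0.7]] 9
```

Request:
jog_arm(
  plan=[
    [[0.2,0,0],[0,0,-0.026],0.7],
    [[0.4,0,-0.01],[0,0,-0.047],0.7],
    [[0.59,-0.01,-0.01],[0,0,-0.064],0.7],
    [[0.79,-0.02,-0.01],[0,0,-0.076],0.7],
    [[0.99,-0.04,-0.02],[0,0,-0.084],0.7],
    [[1.19,-0.05,-0.02],[0,0,-0.088],0.7],
    [[1.39,-0.07,-0.02],[0,0,-0.088],0.7],
    [[1.59,-0.09,-0.03],[0,0,-0.088],0.7],
    [[1.59,-0.09,-0.03],[0,0,-0.088],0.7],
  ],
)

```text
time: 8.92
tool_pos: [557.4, -11.0, 171.0]
tool_rot: [-0.0, 0.391, 0.921, 0.0]
wrist_force: [0.4, -0.3, -1.6]
grip_width: 9.7
grip_force: 19.7
```

```bash
python3 adv.py 1.59 -.09 -.03 -.088;python3 st.py
```

```text
[557.747 -11.081 170.9     2.339]
t 8.92 pos [557.4435 -11.0379 170.976 ] yaw 134.01138989859044 q [-0.0001  0.3906  0.9205  0.0001] F [ 0.4494 -0.2536 -1.5518] Ftool [-0.4949  0.1469  1.5517] Ttool [ 0.0012 -0.013  -0.0367] 9.72587237237369 19.722309708595276
```

Request:
jog_arm(
  plan=[
    [[0.2,0,0],[0,0,0],0.7],
    [[0.4,0,-0.01],[0,0,0],0.7],
    [[0.6,0,-0.01],[0,0,0],0.7],
    [[0.8,0,-0.02],[0,0,0],0.7],
    [[1.0,0,-0.02],[0,0,0],0.7],
    [[1.2,0,-0.02],[0,0,0],0.7],
    [[1.4,0,-0.03],[0,0,0],0.7],
    [[1.6,0,-0.03],[0,0,0],0.7],
    [[1.6,0,-0.03],[0,0,0],0.7],
  ],
)

```text
time: 9.67
tool_pos: [546.3, 0.5, 171.2]
tool_rot: [-0.0, 0.391, 0.921, 0.0]
wrist_force: [0.4, 0.0, -1.4]
grip_width: 10.0
grip_force: 19.7
```

```bash
python3 adv.py 1.6 0 -.03 0;python3 st.py
```

```text
[546.633   0.429 171.2     2.339]
t 9.67 pos [546.3208   0.4956 171.2484] yaw 134.02856187348874 q [-0.0001  0.3905  0.9206  0.0001] F [ 0.4315  0.042  -1.4152] Ftool [-0.2701  0.3394  1.4152] Ttool [ 0.0162  0.0025 -0.0084] 9.982327529094905 19.73050832748413
```

Request:
jog_arm(
  plan=[
    [[0,0,0.04],[0,0,0],0.7],
    [[0,0,0.08],[0,0,0],0.7],
    [[0,0,0.08],[0,0,0],0.7],
  ],
)

```text
time: 9.92
tool_pos: [546.6, 0.0, 170.3]
tool_rot: [-0.0, 0.391, 0.92, -0.0]
wrist_force: [0.2, -0.1, -1.9]
grip_width: 9.9
grip_force: 19.7
```

Request:
jog_arm(
  plan=[
    [[0,0,0.03],[0,0,0],0.7],
    [[0,0,0.06],[0,0,0],0.7],
    [[0,0,0.06],[0,0,0],0.7],
  ],
)

```text
time: 10.17
tool_pos: [546.6, 0.1, 169.7]
tool_rot: [-0.0, 0.391, 0.92, 0.0]
wrist_force: [-0.5, 0.0, -1.6]
grip_width: 9.5
grip_force: 19.7
```

Request:
jog_arm(
  plan=[
    [[0,0,0.03],[0,0,0],0.7],
    [[0,0,0.04],[0,0,0],0.7],
    [[0,0,0.04],[0,0,0],0.7],
  ],
)

```text
time: 10.42
tool_pos: [546.6, 0.1, 169.4]
tool_rot: [-0.0, 0.391, 0.921, 0.0]
wrist_force: [1.1, 0.9, -2.2]
grip_width: 9.6
grip_force: 19.7
```

Request:
jog_arm(
  plan=[
    [[0,0,0.03],[0,0,0],0.7],
    [[0,0,0.04],[0,0,0],0.7],
    [[0,0,0.04],[0,0,0],0.7],
  ],
)

```text
time: 10.67
tool_pos: [546.6, 0.1, 169.0]
tool_rot: [-0.0, 0.391, 0.921, 0.0]
wrist_force: [0.4, -0.3, -2.9]
grip_width: 9.5
grip_force: 19.7
```

Request:
jog_arm(
  plan=[
    [[0,0,0.03],[0,0,0],0.7],
    [[0,0,0.04],[0,0,0],0.7],
    [[0,0,0.04],[0,0,0],0.7],
  ],
)

```text
time: 10.92
tool_pos: [546.6, 0.1, 168.7]
tool_rot: [0.0, 0.391, 0.921, 0.0]
wrist_force: [-0.4, 0.7, 0.4]
grip_width: 9.9
grip_force: 20.1
```

```bash
python3 st.py
```

```text
t 10.92 pos [546.5663   0.1497 168.6512] yaw 134.0006364043195 q [0.     0.3907 0.9205 0.0001] F [-0.3539  0.7164  0.3818] Ftool [ 0.7612  0.2432 -0.3817] Ttool [ 0.0122  0.0587 -0.0067] 9.855736373749536 20.072770714759827
```

Contact felt at z≈168.7, about 0.65 mm lower than on the long leg, so the short leg slopes down about 2°. I'll recentre the bore and go on, descending.

Request:
jog_arm(
  plan=[
    [[0,0,-0.06],[0,0,0],0.7],
    [[0,0,-0.12],[0,0,0],0.7],
    [[0.2,0,-0.12],[0,0,0],0.7],
    [[0.4,0,-0.11],[0,0,0],0.7],
    [[0.6,0,-0.1],[0,0,0],0.7],
    [[0.8,0,-0.09],[0,0,0],0.7],
    [[1.0,0,-0.09],[0,0,0],0.7],
    [[1.2,0,-0.08],[0,0,0],0.7],
    [[1.4,0,-0.07],[0,0,0],0.7],
    [[1.6,0,-0.06],[0,0,0],0.7],
    [[1.8,0,-0.06],[0,0,0],0.7],
    [[2.0,0,-0.05],[0,0,0],0.7],
    [[2.0,0,-0.05],[0,0,0],0.7],
  ],
)

```text
time: 12.0
tool_pos: [532.4, 14.8, 169.1]
tool_rot: [-0.0, 0.391, 0.921, 0.0]
wrist_force: [-0.4, 0.5, -1.1]
grip_width: 9.4
grip_force: 19.7
```

```bash
python3 st.py
```

```text
t 12.0 pos [532.4101  14.8415 169.1351] yaw 134.0222348292502 q [-0.0001  0.3906  0.9206  0.    ] F [-0.3548  0.5416 -1.0543] Ftool [0.6357 0.1212 1.0544] Ttool [ 0.0483 -0.0273 -0.0011] 9.441207281038773 19.745767414569855
```

Request:
jog_arm(
  plan=[
    [[0,0,0.04],[0,0,0],0.7],
    [[0,0,0.08],[0,0,0],0.7],
    [[0,0,0.08],[0,0,0],0.7],
    [[0,0,0.08],[0,0,0],0.7],
  ],
)

```text
time: 12.33
tool_pos: [532.7, 14.4, 168.3]
tool_rot: [0.0, 0.391, 0.92, 0.0]
wrist_force: [0.2, 0.6, -0.7]
grip_width: 9.7
grip_force: 19.8
```

Request:
jog_arm(
  plan=[
    [[0,0,0.03],[0,0,0],0.7],
    [[0,0,0.04],[0,0,0],0.7],
    [[0,0,0.04],[0,0,0],0.7],
  ],
)

```text
time: 12.58
tool_pos: [532.7, 14.5, 168.0]
tool_rot: [0.0, 0.391, 0.92, 0.0]
wrist_force: [-1.1, -1.4, 3.5]
grip_width: 9.6
grip_force: 20.5
```

Request:
jog_arm(
  plan=[
    [[0,0,0.03],[0,0,0],0.7],
    [[0,0,0.03],[0,0,0],0.7],
    [[0,0,0.03],[0,0,0],0.7],
  ],
)

```text
time: 12.83
tool_pos: [532.7, 14.5, 167.9]
tool_rot: [0.0, 0.391, 0.921, 0.0]
wrist_force: [-2.0, -1.1, 8.0]
grip_width: 9.8
grip_force: 21.2
```

Request:
jog_arm(
  plan=[
    [[0,0,-0.09],[0,0,0],0.7],
    [[0,0,-0.18],[0,0,0],0.7],
    [[0.2,0,-0.18],[0,0,0],0.7],
    [[0.4,0,-0.17],[0,0,0],0.7],
    [[0.6,0,-0.17],[0,0,0],0.7],
    [[0.8,0,-0.16],[0,0,0],0.7],
    [[1.0,0,-0.15],[0,0,0],0.7],
    [[1.2,0,-0.15],[0,0,0],0.7],
    [[1.4,0,-0.14],[0,0,0],0.7],
    [[1.6,0,-0.13],[0,0,0],0.7],
    [[1.8,0,-0.13],[0,0,0],0.7],
    [[2.0,0,-0.12],[0,0,0],0.7],
    [[2.2,0,-0.12],[0,0,0],0.7],
    [[2.4,0,-0.11],[0,0,0],0.7],
    [[2.4,0,-0.11],[0,0,0],0.7],
  ],
)

```text
time: 14.08
tool_pos: [515.7, 32.2, 168.7]
tool_rot: [-0.0, 0.391, 0.921, 0.0]
wrist_force: [-0.1, 0.0, -1.6]
grip_width: 9.9
grip_force: 19.7
```

```bash
python3 st.py; python3 - <<'E'
from plan import *
p=np.load('p.npy');s=manip.sense();P=np.array(s['tool_pos'])
L=axis(p,np.arange(100,145,.1));i=np.argmin(np.linalg.norm(L[:,:2]-P[:2],axis=1));print('s',100+i*.1,'lat',np.linalg.norm(L[i,:2]-P[:2]),'bend dist',np.linalg.norm(axis(p,20.42)[0,:2]-P[:2]))
E
```

```text
t 14.08 pos [515.7452  32.1536 168.7331] yaw 134.02710704582114 q [-0.0001  0.3905  0.9206  0.0001] F [-0.1394  0.022  -1.5635] Ftool [ 0.1122 -0.0851  1.5635] Ttool [ 0.0845  0.062  -0.0334] 9.943398738324834 19.74276691675186
s 114.5 lat 0.1908631281594365 bend dist 93.50132601296781
```

Request:
jog_arm(
  plan=[
    [[0.1,0,0],[0,0,0],0.7],
    [[0.2,0,0.01],[0,0,0],0.7],
    [[0.3,0,0.01],[0,0,0],0.7],
    [[0.4,0,0.01],[0,0,0],0.7],
    [[0.5,0,0.01],[0,0,0],0.7],
    [[0.6,0,0.02],[0,0,0],0.7],
    [[0.7,0,0.02],[0,0,0],0.7],
    [[0.8,0,0.02],[0,0,0],0.7],
    [[0.9,0,0.03],[0,0,0],0.7],
    [[1.0,0,0.03],[0,0,0],0.7],
    [[1.1,0,0.03],[0,0,0],0.7],
    [[1.2,0,0.03],[0,0,0],0.7],
  ],
)

```text
time: 15.08
tool_pos: [507.6, 40.4, 168.4]
tool_rot: [0.0, 0.391, 0.921, 0.0]
wrist_force: [1.2, -2.5, -0.5]
grip_width: 9.5
grip_force: 19.9
```

```bash
python3 st.py
```

```text
t 15.08 pos [507.6077  40.4141 168.4231] yaw 133.99888142830983 q [0.     0.3907 0.9205 0.    ] F [ 1.1794 -2.4933 -0.4553] Ftool [-2.6129 -0.8835  0.4552] Ttool [ 0.0206 -0.5459 -0.0037] 9.498351958352176 19.878902435302734
```

Request:
jog_arm(
  plan=[
    [[0.05,0,0],[0,0,0],0.7],
    [[0.1,0,0],[0,0,0],0.7],
    [[0.15,0,0],[0,0,0],0.7],
    [[0.2,0,0.01],[0,0,0],0.7],
    [[0.25,0,0.01],[0,0,0],0.7],
    [[0.3,0,0.01],[0,0,0],0.7],
    [[0.35,0,0.01],[0,0,0],0.7],
  ],
)

```text
time: 15.67
tool_pos: [505.2, 42.9, 168.3]
tool_rot: [-0.0, 0.391, 0.92, 0.0]
wrist_force: [0.3, -2.4, -0.2]
grip_width: 9.6
grip_force: 19.9
```

```bash
python3 st.py
```

```text
t 15.67 pos [505.1886  42.9304 168.3262] yaw 133.9981092558513 q [-0.      0.3907  0.9205  0.    ] F [ 0.2871 -2.3629 -0.2256] Ftool [-1.8992 -1.4348  0.2254] Ttool [ 0.0789 -0.4788 -0.0426] 9.603511457630761 19.90523189306259
```

Request:
jog_arm(
  plan=[
    [[0.03,0,0],[0,0,0],0.7],
    [[0.06,0,0],[0,0,0],0.7],
    [[0.08,0,0],[0,0,0],0.7],
    [[0.08,0,0],[0,0,0],0.7],
  ],
)

```text
time: 16.0
tool_pos: [504.6, 43.5, 168.3]
tool_rot: [-0.0, 0.391, 0.921, 0.0]
wrist_force: [-0.0, -0.9, -0.3]
grip_width: 9.9
grip_force: 19.9
```

Request:
jog_arm(
  plan=[
    [[0.02,0,0],[0,0,0],0.7],
    [[0.04,0,0],[0,0,0],0.7],
    [[0.04,0,0],[0,0,0],0.7],
  ],
)

```text
time: 16.25
tool_pos: [504.3, 43.8, 168.3]
tool_rot: [-0.0, 0.391, 0.921, 0.0]
wrist_force: [1.1, -1.4, -0.7]
grip_width: 9.8
grip_force: 19.9
```

```bash
python3 st.py
```

```text
t 16.25 pos [504.3281  43.8079 168.2897] yaw 134.0022293477971 q [-0.0001  0.3907  0.9205  0.    ] F [ 1.113  -1.3717 -0.7405] Ftool [-1.76   -0.1523  0.7401] Ttool [ 0.1878 -0.4834  0.0315] 9.822993907334379 19.86322671175003
```

Request:
jog_arm(
  plan=[
    [[0.02,0,0],[0,0,0],0.7],
    [[0.04,0,0],[0,0,0],0.7],
    [[0.04,0,0],[0,0,0],0.7],
  ],
)

```text
time: 16.5
tool_pos: [504.1, 44.1, 168.3]
tool_rot: [-0.0, 0.391, 0.921, 0.0]
wrist_force: [1.1, -2.6, -1.1]
grip_width: 9.9
grip_force: 19.8
```

Request:
jog_arm(
  plan=[
    [[0.02,0,0],[0,0,0],0.7],
    [[0.03,0,0],[0,0,0],0.7],
    [[0.03,0,0],[0,0,0],0.7],
  ],
)

```text
time: 16.75
tool_pos: [503.9, 44.2, 168.3]
tool_rot: [0.0, 0.391, 0.921, -0.0]
wrist_force: [0.9, -1.6, -0.7]
grip_width: 9.7
grip_force: 19.8
```

```bash
python3 st.py
```

```text
t 16.75 pos [503.9182  44.2223 168.3037] yaw 133.99958220924037 q [ 0.      0.3907  0.9205 -0.    ] F [ 0.9344 -1.5942 -0.7443] Ftool [-1.7958 -0.4353  0.7443] Ttool [ 0.1504 -0.6094 -0.0472] 9.6760082938797 19.82702136039734
```

Request:
jog_arm(
  plan=[
    [[0.02,0,0],[0,0,0],0.7],
    [[0.03,0,0],[0,0,0],0.7],
    [[0.03,0,0],[0,0,0],0.7],
  ],
)

```text
time: 17.0
tool_pos: [503.8, 44.3, 168.3]
tool_rot: [0.0, 0.391, 0.92, 0.0]
wrist_force: [2.3, -4.2, -0.8]
grip_width: 9.9
grip_force: 19.8
```

Request:
jog_arm(
  plan=[
    [[0.02,0,0],[0,0,0],0.7],
    [[0.03,0,0],[0,0,0],0.7],
    [[0.03,0,0],[0,0,0],0.7],
  ],
)

```text
time: 17.25
tool_pos: [503.6, 44.6, 168.4]
tool_rot: [0.0, 0.391, 0.92, 0.0]
wrist_force: [3.4, -4.1, -0.1]
grip_width: 9.6
grip_force: 19.9
```

```bash
python3 st.py
```

```text
t 17.25 pos [503.6328  44.5941 168.3741] yaw 133.99297199731492 q [0.0002 0.3908 0.9205 0.0001] F [ 3.4398 -4.0842 -0.1154] Ftool [-5.3274 -0.3621  0.1168] Ttool [ 0.1666 -1.3452 -0.0461] 9.623797407617307 19.856261909008026
```

Request:
jog_arm(
  plan=[
    [[0.01,0,0],[0,0,0],0.7],
    [[0.02,0,0],[0,0,0],0.7],
    [[0.02,0,0],[0,0,0],0.7],
  ],
)

```text
time: 17.5
tool_pos: [503.5, 44.7, 168.4]
tool_rot: [0.0, 0.391, 0.92, 0.0]
wrist_force: [3.8, -4.2, -0.4]
grip_width: 10.0
grip_force: 19.9
```

```bash
python3 st.py
```

```text
t 17.5 pos [503.5259  44.698  168.3718] yaw 133.991744573263 q [0.0002 0.3908 0.9205 0.    ] F [ 3.8376 -4.1503 -0.409 ] Ftool [-5.6511 -0.1218  0.411 ] Ttool [ 0.1189 -1.3841 -0.0209] 9.965516795153261 19.876247942447662
```

Request:
jog_arm(
  plan=[
    [[0.01,0,0],[0,0,0],0.7],
    [[0.02,0,0],[0,0,0],0.7],
    [[0.02,0,0],[0,0,0],0.7],
    [[0.02,0,0],[0,0,0],0.7],
  ],
)

```text
time: 17.83
tool_pos: [503.4, 44.9, 168.4]
tool_rot: [0.0, 0.391, 0.92, 0.0]
wrist_force: [3.1, -3.9, 0.1]
grip_width: 9.7
grip_force: 19.9
```

```bash
python3 st.py; python3 - <<'E'
from h import *
import cv2
f=manip.grab_frame('wrist');np.save('pics/w4.npy',f)
s=manip.sense();c=cam('wrist',s['tool_pos'],s['tool_rot'])
R=rot(s['tool_rot']);P=np.array(s['tool_pos']);x=R[:,0]
px=proj(c,P+23*x-[0,0,92]);print(px)
u,v=px.astype(int)
y0=max(0,v-90);x0=u-120
cv2.imwrite('pics/w4.png',cv2.resize(f[y0:y0+180,x0:x0+240,::-1],(800,600),interpolation=cv2.INTER_CUBIC));print(x0,y0)
E
```

```text
t 17.83 pos [503.4175  44.8501 168.398 ] yaw 133.987875772763 q [0.0002 0.3908 0.9205 0.0001] F [ 3.0794 -3.8592  0.078 ] Ftool [-4.9153 -0.4646 -0.0764] Ttool [ 0.138  -1.3917 -0.0854] 9.713873278132898 19.908721446990967
[318.9292 198.051 ]
198 108
```

View pics/w4.png

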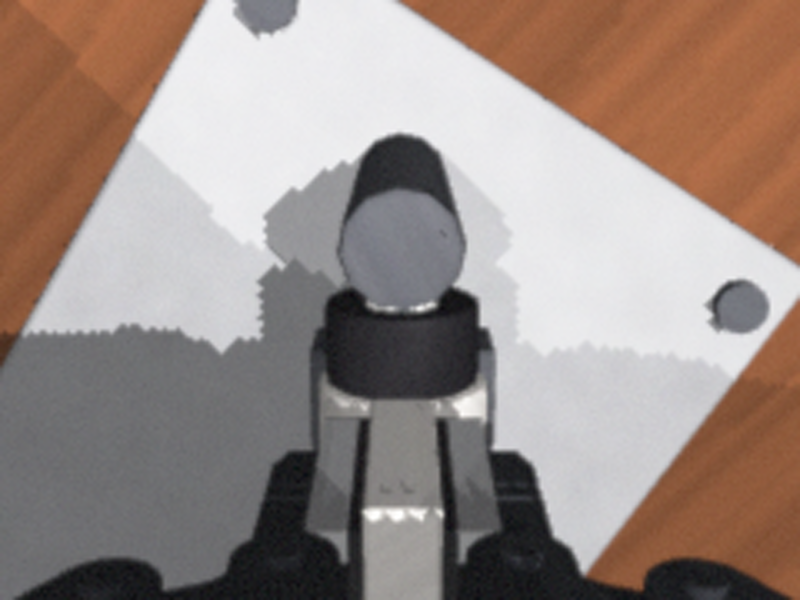

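The picture shows the post top at (403,247), the sleeve spanning rows 290–395 with a thin pale sliver at (402,306) between post and sleeve, and the shoe touching the sleeve. I'll compute whether that sliver is a real gap.

```bash
cat > m.py <<'E'
from h import *
s=manip.sense();P=np.array(s['tool_pos']);R=rot(s['tool_rot']);c=cam('wrist',P,s['tool_rot'])
def al(cx,cy,z):
    X=atz(c,(198+cx*.3,108+cy*.3),z);return R[:,0]@(X-P),R[:,1]@(X-P)
print('post',al(403,247,90),'width',al(342,247,90)[1],al(464,247,90)[1], 'post near edge',al(403,305,90),'far',al(403,189,90))
ax=80-.028*83
for a in(ax,):
    print('axis z',a);print('sleeve far top',al(403,312,a+13),'near top',al(403,398,a+13),'sliver',al(403,303,a+6),al(403,312,a+6),'side far',al(328,300,a),al(478,300,a))
# predicted rows for home sleeve far end at x=post-10
x=al(403,247,90)[0]-10
for nm,z in(('top',ax+13),('bartop',ax+6),('axis',ax)):
    q=proj(c,P+R[:,0]*x+[0,0,z-P[2]]);print(nm,(q[1]-108)/.3)
E
python3 m.py
```

```text
post (np.float64(35.3869050396285), np.float64(-0.0605671688872532)) width -9.218434480354185 9.097247368199636 post near edge (np.float64(26.293357881318425), np.float64(-0.061209397617638064)) far (np.float64(44.19034561685078), np.float64(-0.05994542883717559))
axis z 77.676
sleeve far top (np.float64(25.384118061123086), np.float64(-0.062148462948210345)) near top (np.float64(11.342644477470255), np.float64(-0.06314013732960738)) sliver (np.float64(24.721961734221537), np.float64(-0.05313612396167163)) (np.float64(23.224437497222727), np.float64(-0.05324188611069781)) side far (np.float64(23.452136067886393), np.float64(-12.422861709747375)) (np.float64(23.43904658091017), np.float64(12.331850050683263))
top 311.78688607640066
bartop 298.78621403366947
axis 288.4754784944275
```

```bash
python3 - <<'E'
import numpy as np
f=np.load('pics/w4.npy').astype(int).mean(2).astype(int)
print('cols',list(range(292,348,3)))
for r in range(190,232): print(r,round((r+.5-108)/.3),f[r,292:348:3])
E
```

```text
cols [292, 295, 298, 301, 304, 307, 310, 313, 316, 319, 322, 325, 328, 331, 334, 337, 340, 343, 346]
190 275 [122 130 150 106 125 131 126 120 124 128 125 123 124 124 116 209 208 208
 206]
191 278 [116 117 148 132 122 126 126 122 125 127 125 124 126 122 123 210 209 211
 207]
192 282 [115 113 148 120 118 130 123 124 126 126 127 125 127 119 146 210 209 208
 208]
193 285 [113 116 130 109 115 128 125 122 124 122 125 127 125 116 180 210 211 205
 208]
194 288 [116 114 115  80  81 126 130 122 124 126 127 126 121 107 108 196 207 206
 207]
195 292 [115 114 107  41  39 118 128 123 120 125 124 127 120  69  38 116 205 204
 204]
196 295 [114 114  57  19  26  94 128 124 122 124 126 127 120  39  17  45 171 206
 205]
197 298 [113 107  23  21  16  65 124 124 119 121 123 125 114  20  21  23 100 206
 206]
198 302 [113 103  20  26  20  63 124 122 116 118 119 125 123  17  25  24  63 205
 208]
199 305 [112  86  17  23  21  65 155 118 126 116 126 170 162  24  23  24  44 207
 208]
200 308 [112  71  25  19  29  35 150 155 158 109 178 192  96  18  24  29  39 209
 209]
201 312 [115  67  24  21  26  20  81  93 1
[... 1954 characters left out ...]
157]
224 388 [ 63 127 102  39  41  44  48  50  50  52  50  52  46  43  45  64 148 169
 157]
225 392 [ 60 129 136  62  39  40  43  53  49  47  51  47  49  45  53 141 176 187
 153]
226 395 [ 60 126 149 123  61  53  47  52  51  54  57  50  51  58 106 174 219 210
 147]
227 398 [ 60 126 160 151 134  89  61  74  74  73  75  74  85 113 152 227 228 206
 147]
228 402 [ 60 118 146 182 147 143 112 120 120 119 119 119 150 124 197 246 231 204
 143]
229 405 [ 63 115 132 191 163 182 122 128 133 132 127 130 149 136 232 243 231 199
 146]
230 408 [ 61 116 124 152 145 203 124 130 131 134 132 129 154 144 197 240 232 198
 148]
231 412 [ 61 115 125 138 140 163 125 129 132 130 129 130 150 148 158 240 231 199
 165]
```

The far edges look within about 1 mm of home, but the reading is unsure, and the 5 N plateau suggests the fin is pivoting in the pads. I'll ease back a little, grip more firmly so the fin can't pivot, and feel for the stop again.

Request:
jog_arm(
  plan=[
    [[-0.05,0,0],[0,0,0],0.7],
    [[-0.08,0,0],[0,0,0],0.6],
    [[-0.08,0,0],[0,0,0],0.6],
    [[-0.08,0,0],[0,0,0],0.6],
  ],
  newtons=50,
)

```text
time: 18.22
tool_pos: [503.6, 44.6, 168.3]
tool_rot: [-0.0, 0.391, 0.921, 0.0]
wrist_force: [0.1, -0.3, 0.9]
grip_width: 8.8
grip_force: 50.5
```

```bash
python3 st.py
```

```text
t 18.22 pos [503.6434  44.6262 168.3223] yaw 134.01096863592934 q [-0.0002  0.3906  0.9205  0.0001] F [ 0.0827 -0.3296  0.9131] Ftool [-0.2941 -0.1694 -0.9133] Ttool [ 0.0867 -0.1245  0.0432] 8.848534093045602 50.462965965270996
```

Request:
jog_arm(
  plan=[
    [[0.02,0,0],[0,0,0],0.6],
    [[0.04,0,0],[0,0,0],0.6],
    [[0.06,0,0],[0,0,0],0.6],
    [[0.06,0,0],[0,0,0],0.6],
  ],
)

```text
time: 18.55
tool_pos: [503.5, 44.8, 168.4]
tool_rot: [0.0, 0.391, 0.921, 0.0]
wrist_force: [3.3, -2.8, 1.2]
grip_width: 9.2
grip_force: 50.5
```

```bash
python3 st.py
```

```text
t 18.55 pos [503.4722  44.7779 168.3617] yaw 134.00161542314396 q [0.0002 0.3907 0.9205 0.    ] F [ 3.3161 -2.8372  1.1835] Ftool [-4.3448  0.4146 -1.1822] Ttool [-0.0329 -0.8799 -0.0036] 9.153164420918317 50.52403450012207
```

Request:
jog_arm(
  plan=[
    [[0.01,0,0],[0,0,0],0.6],
    [[0.02,0,0],[0,0,0],0.6],
    [[0.02,0,0],[0,0,0],0.6],
  ],
)

```text
time: 18.8
tool_pos: [503.4, 44.8, 168.4]
tool_rot: [0.0, 0.391, 0.92, 0.0]
wrist_force: [3.6, -4.6, 1.8]
grip_width: 9.1
grip_force: 50.6
```

```bash
python3 st.py
```

```text
t 18.8 pos [503.4257  44.7856 168.374 ] yaw 133.9859365578906 q [0.0003 0.3908 0.9205 0.    ] F [ 3.6348 -4.6077  1.7611] Ftool [-5.8404 -0.5842 -1.7586] Ttool [-0.0177 -1.3115  0.    ] 9.13786826025193 50.57886064052582
```

The force now rises sharply with hardly any movement (0.2 mm commanded gives +1.5 N and 0.04 mm of travel), so the sleeve is hard against the post. Easing off, then releasing.

Request:
jog_arm(
  plan=[
    [[-0.02,0,0],[0,0,0],0.6],
    [[-0.04,0,0],[0,0,0],0.6],
    [[-0.04,0,0],[0,0,0],0.8],
    [[-0.04,0,0],[0,0,0],1.2],
    [[-0.04,0,0],[0,0,0],2.0],
    [[-0.04,0,0],[0,0,0],3.0],
    [[-0.04,0,0],[0,0,0],3.0],
    [[-0.04,0,0],[0,0,0],3.0],
  ],
  newtons=20,
)

```text
time: 19.47
tool_pos: [503.4, 44.8, 168.3]
tool_rot: [-0.0, 0.391, 0.921, 0.0]
wrist_force: [0.7, 1.0, 0.2]
grip_width: 30.2
grip_force: 0.0
```

Request:
jog_arm(
  plan=[
    [[0,0,-1],[0,0,0],3.0],
    [[0,0,-3],[0,0,0],3.0],
    [[0,0,-5],[0,0,0],3.0],
    [[-1,0,-6],[0,0,0],3.0],
    [[-3,0,-6],[0,0,0],3.0],
    [[-5,0,-6],[0,0,0],3.0],
    [[-5,0,-6],[0,0,0],3.0],
    [[-5,0,-6],[0,0,0],3.0],
  ],
)

```text
time: 20.13
tool_pos: [538.3, 8.2, 228.1]
tool_rot: [-0.0, 0.391, 0.92, 0.0]
wrist_force: [-1.1, 0.9, 0.3]
grip_width: 30.0
grip_force: 0.0
```

```bash
python3 st.py; python3 - <<'E'
from h import *
import cv2
s=manip.sense();f=manip.grab_frame('wrist');np.save('pics/w5.npy',f)
c=cam('wrist',s['tool_pos'],s['tool_rot']);R=rot(s['tool_rot'])
X=np.array([503.45,44.8,78])+R[:,0]*18
u,v=proj(c,X);print(u,v)
y0=int(max(0,v-60));x0=int(u-80);print(x0,y0)
cv2.imwrite('pics/w5.png',cv2.resize(f[y0:y0+120,x0:x0+160,::-1],(800,600),interpolation=cv2.INTER_CUBIC))
E
```

```text
t 20.13 pos [538.2556   8.2231 228.0589] yaw 133.92884134598376 q [-0.0002  0.3913  0.9203  0.    ] F [-1.1097  0.891   0.3053] Ftool [ 1.4117 -0.1811 -0.3047] Ttool [-0.0244 -0.0034  0.0068] 29.98258070371837 0.0
319.3157434620996 111.90403692299344
239 51
```

View pics/w5.png

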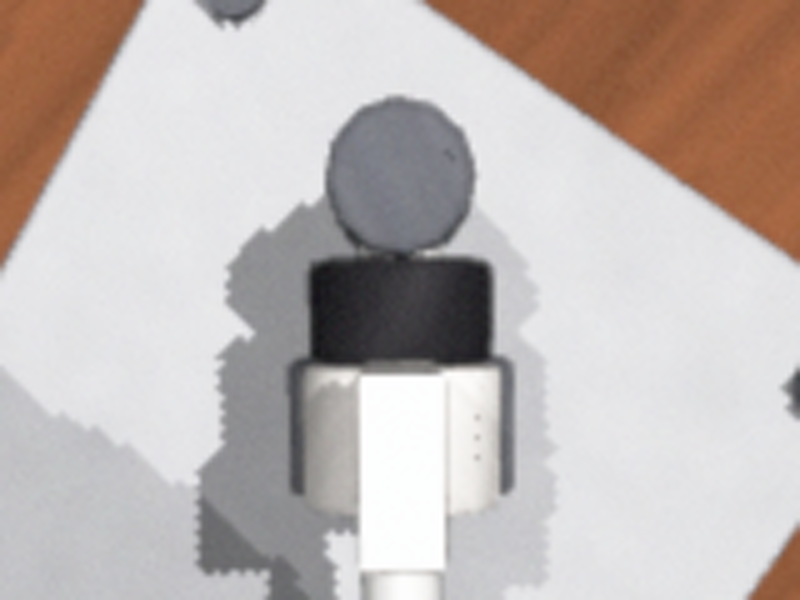

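The last picture shows the post top (400,175), the sleeve (400,308) touching it with no bar visible between them at (400,255), and the shoe face up against the sleeve at row 362, standing upright with the gripper clear. Handing in.

```bash
python3 -c "
from station import manip
print(manip.job_done())"
```

```text
the job is handed in; nothing more can be done
None
```

I slid the shoe round the bend and along the short leg, pushed the sleeve home against the end post, and let go; the job was handed in at about 20 s, with my push on the stop peaking around 6 N at the wrist sensor.

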